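# Rotate capo, harmonica and pick tin back to their own bamboo boards

### The arm

A 7-joint arm with a two-finger parallel gripper is mounted at the origin on the work surface. World frame = base frame: x ahead of the robot, y to its left, z up, the work surface at z = 0. Lengths are in m, angles in degrees, forces in N, time in s.
With the tool pointing down it reaches from about 0.4 to 0.875 m from the base axis. Payload 6.5 kg.
Tool frame: the origin (TCP) lies midway between the tips of the shut fingers; the grasp point (between the pads) lies 19 mm behind it; z points along the fingers, y is the line along which they close (so a half turn about z gives the same grasp; the last joint's range is limited). The gripper opens to 88 mm and grips with 3 to 60 N. Pads are 18 mm wide; open, the fingers measure 123 mm over their backs; the gripper's body (75 mm by 187 mm) begins 45 mm behind the grasp point.
Start: joints at [67.139, 30.733, -0.252, 88.115, 0.149, 61.152, -4.079], TCP at [0.212, -0.614, 0.239] pointing down, gripper open.
Joint ranges: [-154.64, 154.64], [-21.42, 123.67], [-72.66, 72.17], [13.99, 137.28], [-74.86, 254.86], [10.95, 109.41], [-158.01, 158.01]. Speed limits (degrees/s): [136.94, 136.94, 180, 180, 180, 180, 180].

### API

Orientations are given as [roll, pitch, yaw] about the fixed x, y, z axes, in that order (R = Rz(yaw) Ry(pitch) Rx(roll)).
In Python, from plant import state, grab_frame, camera_params, hand_in gives the robot as it stands.
- The arm moves only by the tool carry_out, never from a script. Its argument "motion" is a list of rows, each a list of 3 entries, a list of its own where there are three numbers: the shift along the tool's x, y, z in m, then the turn about the tool's z in degrees, then the opening, from 0 (shut) to 1 (fully open). A call has 1 to 12 rows; each row is the pose to reach, as a shift and turn from the pose commanded when the call began, along the tool's axes at that moment; what a row does not reach only later rows make up. A row lasts 1/8 s, in which the tool goes at most 62.5 mm and 10.7 degrees, less where a joint would pass 70% of its speed; a pose out of reach is approached as far as the arm can. A call with a gripper value outside its range is refused whole. The fingers move at their own pace and stop on an object; "grip_force" is the grip in N (left out, the last holds). Time passes only in rows, so rows that repeat a pose let the fingers close. It gives the time, the measured TCP pose, the force, the opening and the grip force at its end, in the units of the state.
- state(): the state, without advancing time (a new reading comes with each control period).
- grab_frame(name): name is "scene" or "top" or "wrist"; returns (picture, depth): 480x640x3 uint8, red, green, blue; 480x640 float32, m along the optical axis (not along the pixel's ray), 0 where there is no reading.
- camera_params(name): a dict with "vertical_fov" (degrees; the focal length in pixels is half the picture's height over the tangent of half this angle, whatever the lens; pixels are square), "cx", "cy" (the principal point, pixels), "R" (3x3) and "t" (3): a world point X has camera coordinates R X + t; the wrist camera has in their place "mount" (4x4, takes a point from camera to tool coordinates, whose origin is the TCP and whose axes are the flange's). Camera axes: x right, y down, z forward; pixel columns grow to the right and rows downward; lengths in m; the calibration is good to about 2 mm. The wrist camera is an equidistant fisheye: a pixel r from the principal point sees the ray r / f radians off the axis. A picture is of the moment at which its call begins: read the wrist's pose just before it. camera_params takes no time and is no camera call.
- hand_in(): hands the job in; it is judged then, once.
The state is a dict: "time": time; "joint_pos": joint angles; "joint_velocities": joint speeds; "joint_torque": joint torques, N m; "eef_pos": TCP position; "eef_rot": TCP orientation; "contact_force": force on the tool from outside, world axes, zero at the start; "moment": the same for the moment, N m; "width": opening from 0.0 (shut) to 1.0 (fully open); "gripper_force": force on a finger pad.
Only numpy, scipy, OpenCV 4.12 (cv2) and the standard library are available. Lean on these libraries where they do the work, as an engineer would, in place of code of your own. Each camera call takes 0.05 s, during which the arm holds its last target. There are 200 camera calls.

### The job

The capo, the harmonica and the pick tin have each been left on another one's bamboo board: move them so that the tin lies centred on the round board, the harmonica centred and lengthways on the oblong board, and the capo centred on the square board, each flat the way up it lies now. The white lacquer scratches, so never let any of the three touch the bare top; the empty ceramic dish is free for laying one aside while you swap the others. Set things down gently rather than dropping them, and leave the two pedals where they are.

Things in the scene. Friction and masses are not known exactly. Their poses are not given: they have to be found in the camera images.
- capo: Loose chrome capo, flat, a C in plan open to its -x, 16 mm high, 90 g. Origin: underside, middle of the C (84 along x, 64 along y). z up. Padded bar along x at y = 16 to 32 mm: grasp it across y near x = 0, y = 24 (16 mm wide; 36 mm free inside the C). Lower arm y = -20 to -32, x = -18 to 42; spine x = 28 to 42; thumbscrew at x = -8 out to y = -47 mm.
- harmonica: Loose harmonica lying flat: steel covers, black comb, 102 (x) x 27 (y) x 20 (z) mm, 110 g. Origin: centre of the underside; x along its length, z up. Grasp across y.
- tin: Loose round flat aluminium pick tin, closed, diameter 52 mm, 24 mm high, 70 g. Origin: centre of the underside, z up.
- round_board: Fixed flat round bamboo board with a cork inlay, no rim, diameter 110 mm, 10 mm thick: the tin's own place. Origin: centre of the underside; its top is 10 mm above. The capo lies on it at the start.
- square_board: Fixed flat square bamboo board with a cork inlay, no rim, 110 x 110 x 10 mm: the capo's own place (the capo may point any way). Origin: centre of the underside; its top is 10 mm above. The harmonica lies on it at the start.
- oblong_board: Fixed flat oblong bamboo board with a cork inlay, no rim, 150 (x) x 60 (y) x 10 mm: the harmonica's own place, its length along the board's x, either way round. Origin: centre of the underside; its top is 10 mm above. The tin lies on it at the start.
- dish: Fixed shallow blue-glazed ceramic dish, empty: the free spot for laying a thing aside. Outer diameter 140 mm; flat inner floor about 120 mm across, 8 mm above its origin; rim 14 mm above its origin. Origin: centre of the underside.
- distortion: Loose black distortion pedal, a bystander: 118 (x) x 72 (y) mm, 57 mm high with its footswitch and knobs, 0.42 kg. Origin: centre of the underside. It stands among the boards and the dish.
- wah: Loose aluminium wah pedal with a sloping ribbed treadle, a bystander at the robot's left: 250 (x) x 100 (y) mm, up to 80 mm high, 1.5 kg. Origin: centre of the underside.
- organiser: Fixed two-tier bamboo organiser with a lower drawer, a bystander at the robot's right: 180 (x) x 260 (y) x 120 mm high; the drawer knob sticks out 18 mm further on its -x side. Origin: centre of the underside.
Not all that is in view belongs to the job. What is shaped like the harmonica but orange or turquoise is not meant. There is more than one size of the tin; the one meant has the size given above.

How it is judged:
By the outcome, as a careful person would: the job done as asked, in the order asked, and still so for the second after the job is handed in, with the robot touching nothing.
It also fails if it takes over 109 s, if anything falls off the work surface, if the arm or the gripper's body presses on something with over 40 N, if the wrist force passes 120 N, or if a joint passes its speed limit or range.

## Working session

There is one attempt and no reset: what is moved stays moved. The work goes in short steps, Python scripts to look and compute and a tool call to move; the robot and the scene stay as the last step left them, time stands still between calls to the robot, and variables do not carry over. Pictures are saved under pics/ and viewed, at most 14 in all, crops included, and the job is handed in when it is done.

Besides the shell and the picture viewer there is one more tool, called after "Request:" as name(argument=value, ...) on one line, values as JSON. carry_out: Moves the arm, as the interface text tells. Its arguments: {"type":"object","properties":{"motion":{"type":"array"},"grip_force":{"type":"number"}},"required":["motion"]}

```bash
mkdir -p pics; ls
python3 - <<'E'
from plant import *
import cv2
s=state();print(s)
for n in("top","scene"):
    p,d=grab_frame(n);cv2.imwrite(f"pics/{n}0.png",p[:,:,::-1]);import numpy as np;np.savez(f"{n}0.npz",p=p,d=d);print(n,camera_params(n))
print(camera_params("wrist"))
E
```

```text
pics
{'time': 0.0, 'joint_pos': array([67.13843305, 30.78045444, -0.25470016, 88.16901636,  0.1488232 ,
       61.15249617, -4.07824766]), 'joint_velocities': array([-0.0376574 , -0.12239956, -0.00637326, -0.06933634, -0.08405233,
        0.0858636 , -0.07750211]), 'joint_torque': array([ 5.50601326e-04, -5.70997739e+01,  9.90795046e-01, -2.51612145e+01,
       -5.63367095e-02,  1.80627534e-02,  1.83185839e-04]), 'eef_pos': array([ 0.21214317, -0.61375825,  0.23781702]), 'eef_rot': array([-1.79898613e+02,  7.11373718e-03,  1.90741832e+01]), 'contact_force': array([-0.60209015, -0.52631837, -0.16401639]), 'moment': array([ 0.01457622,  0.0190501 , -0.02446072]), 'gripper_force': 0.0, 'width': 1.0030669181677374}
top {'vertical_fov': 46.81488973479334, 'cx': 329.2028410472646, 'cy': 237.07252975658884, 'R': array([[-2.89103529e-03, -9.99995691e-01, -5.10261069e-04],
       [-9.98409204e-01,  2.91518047e-03, -5.63077605e-02],
       [ 5.63090054e-02,  3.46661625e-04, -9.98413329e-01]]), 't': array([-0.01205656,  0.49651027,  1.49956048])}
scene {'vertical_fov': 56.04402412777171, 'cx': 317.2424849751518, 'cy': 229.73283589155957, 'R': array([[ 0.80928242,  0.58736302,  0.00816429],
       [ 0.4180432 , -0.56611429, -0.71046076],
       [-0.41267645,  0.57837643, -0.70368946]]), 't': array([-0.40153982, -0.17145235,  1.37887355])}
{'vertical_fov': 65.70646984690485, 'cx': 328.32324383716355, 'cy': 239.67492722035342, 'mount': array([[-1.47416957e-04, -9.52664255e-01, -3.04024334e-01,
         7.93455281e-02],
       [ 9.99999802e-01, -3.26649130e-04,  5.38674061e-04,
        -2.81430939e-04],
       [-6.12484807e-04, -3.04024194e-01,  9.52664114e-01,
        -1.45402949e-01],
       [ 0.00000000e+00,  0.00000000e+00,  0.00000000e+00,
         1.00000000e+00]])}
```

View pics/top0.png

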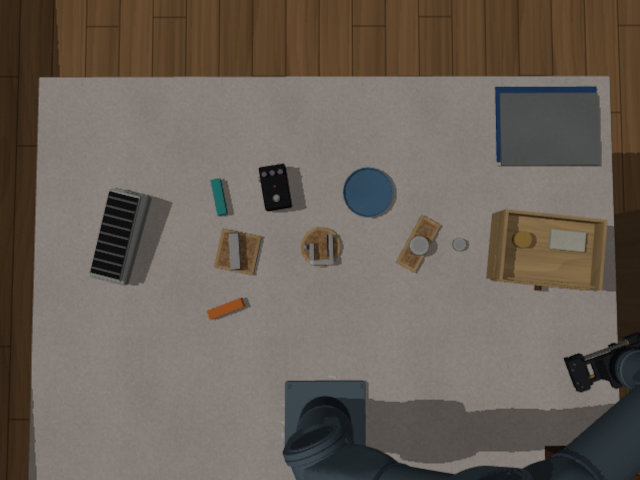

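View pics/scene0.png

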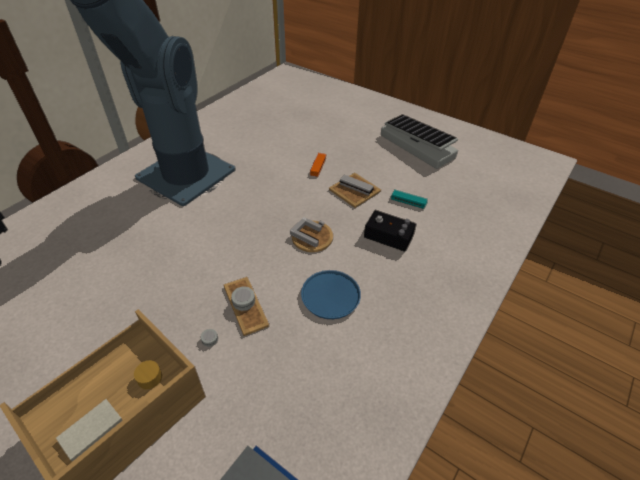

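The top view shows the harmonica (steel) on the square board at (236,251), the capo on the round board at (321,247), and the tin on the oblong board at (419,245). The empty dish is at (369,192). The candidates to reject are the orange (227,308) and turquoise (219,197) harmonicas, the small tin at (460,244) and the brass tin in the organiser at (523,240). I'll confirm this in a crop and get rough positions.

```bash
cat > h.py <<'E'
import numpy as np, cv2
from plant import *
from scipy.spatial.transform import Rotation as Ro
def foc(c): return 240/np.tan(np.radians(c["vertical_fov"]/2))
def cast(name,uv,z,s=None):
    """pixels -> world points on plane z"""
    c=camera_params(name); uv=np.atleast_2d(np.array(uv,float)); q=(uv-[c["cx"],c["cy"]])/foc(c)
    if name=="wrist":
        th=np.linalg.norm(q,axis=1,keepdims=True); k=np.where(th>1e-9,np.sin(th)/np.maximum(th,1e-9),1)
        d=np.hstack([q*k,np.cos(th)]); M=np.array(c["mount"])
        W=Ro.from_euler("xyz",s["eef_rot"],degrees=True).as_matrix()
        o=W@M[:3,3]+s["eef_pos"]; d=d@(W@M[:3,:3]).T
    else:
        R=np.array(c["R"]); d=np.hstack([q,np.ones((len(q),1))])@R; o=-R.T@np.array(c["t"])
    return o+d*((z-o[2])/d[:,2:])
def project_wrist(P,s):
    c=camera_params("wrist"); M=np.array(c["mount"]); W=Ro.from_euler("xyz",s["eef_rot"],degrees=True).as_matrix()
    X=((np.atleast_2d(P)-s["eef_pos"])@W-M[:3,3])@M[:3,:3]
    r=np.linalg.norm(X[:,:2],axis=1,keepdims=True); th=np.arctan2(r,X[:,2:])
    return X[:,:2]/np.maximum(r,1e-9)*th*foc(c)+[c["cx"],c["cy"]]
def to_tool(p,s):  # world point as shift along tool axes now
    return Ro.from_euler("xyz",s["eef_rot"],degrees=True).as_matrix().T@(np.array(p)-s["eef_pos"])
E
python3 - <<'E'
from h import *
p=np.load("top0.npz")["p"]
cv2.imwrite("pics/crop0.png",cv2.resize(p[160:280,200:480,::-1],None,fx=2.85,fy=2.85,interpolation=cv2.INTER_CUBIC))
for n,uv,z in [("harm",(236,251),.03),("sq",(239,252),.01),("round",(321.5,246.5),.01),("tin",(419,245),.034),("oblong",(418,244),.01),("dish",(369,192),.014),("dist",(275,187),.05)]:
    print(n,cast("top",uv,z)[0].round(3))
E
```

```text
harm [0.459 0.238 0.03 ]
sq [0.457 0.233 0.01 ]
round [0.471 0.008 0.01 ]
tin [ 0.473 -0.255  0.034]
oblong [ 0.477 -0.256  0.01 ]
dish [ 0.62  -0.123  0.014]
dist [0.629 0.131 0.05 ]
```

View pics/crop0.png

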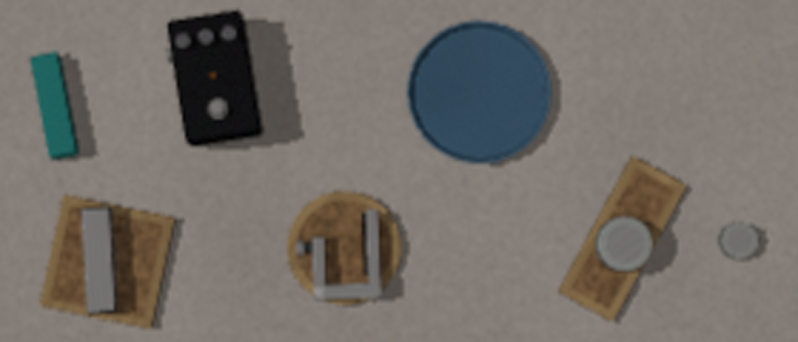

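The crop confirms it: steel harmonica at crop (98,260), capo with its spine toward the robot and bar on the right at (371,250), and the 52 mm tin at (625,243). The other tin at (740,240) is too small. The plan is tin→dish, harmonica→oblong, capo→square, tin→round.

Request:
carry_out(motion=[[[0.36, -0.25, 0.0], 0, 1], [[0.36, -0.25, 0.0], 0, 1], [[0.36, -0.25, 0.0], 0, 1], [[0.36, -0.25, 0.0], 0, 1], [[0.36, -0.25, 0.0], 0, 1], [[0.36, -0.25, 0.0], 0, 1], [[0.36, -0.25, 0.03], 0, 1], [[0.36, -0.25, 0.07], 0, 1], [[0.36, -0.25, 0.07], 0, 1], [[0.36, -0.25, 0.07], 0, 1], [[0.36, -0.25, 0.07], 0, 1]])

```text
time: 1.48
eef_pos: [0.4713, -0.2621, 0.1704]
eef_rot: [179.9, -0.1, 18.9]
contact_force: [0.1, -0.5, -0.2]
width: 0.999
gripper_force: 0.0
```

```bash
cat > look.py <<'E'
import sys
from h import *
n=sys.argv[1]
s=state();p,d=grab_frame("wrist")
np.savez(f"{n}.npz",p=p,d=d,pos=s["eef_pos"],rot=s["eef_rot"])
cv2.imwrite(f"pics/{n}.png",p[:,:,::-1])
print(s["time"],s["eef_pos"].round(4),s["eef_rot"].round(2),s["joint_pos"].round(1),s["width"])
E
python3 look.py w1
```

```text
1.475 [ 0.4713 -0.2621  0.1704] [ 1.7987e+02 -9.0000e-02  1.8950e+01] [ 30.9  25.3  -8.4 108.1   4.9  46.7 -51.1] 0.9992366154935314
```

View pics/w1.png

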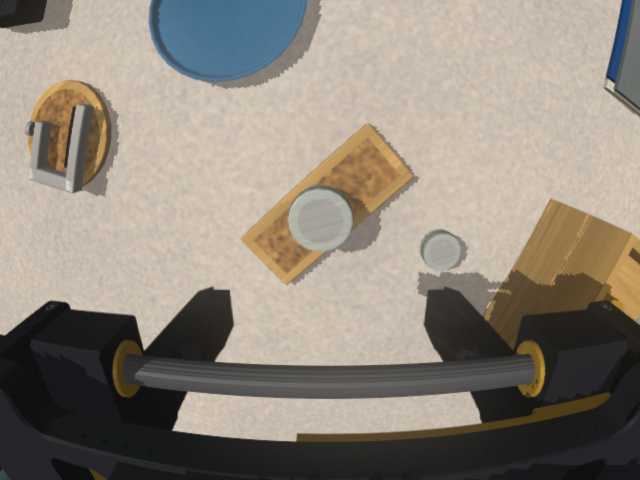

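The wrist view shows the tin top at (320,218) on the oblong board, whose corners are (243,238), (368,124), (414,176) and (288,284). The dish is at the top (228,15), the capo on the round board at left (70,135), and the small tin at (441,250).

```bash
cat >> h.py <<'E'
def load(n):
    f=np.load(n+".npz"); return f["p"],f["d"],dict(eef_pos=f["pos"],eef_rot=f["rot"])
def comp(mask,uv):
    """component of mask nearest uv (>150 px) -> its pixels (u,v)"""
    n,l,st,_=cv2.connectedComponentsWithStats(mask.astype(np.uint8),connectivity=4)
    best=min((i for i in range(1,n) if st[i,4]>150),key=lambda i:np.min(np.linalg.norm(np.argwhere(l==i)[:,::-1]-uv,axis=1)))
    return np.argwhere(l==best)[:,::-1]
def edge(px):
    m=np.zeros((480,640),np.uint8); m[px[:,1],px[:,0]]=1
    return max(cv2.findContours(m,0,1)[0],key=cv2.contourArea)[:,0]
def rect(P):
    (c,(a,b),t)=cv2.minAreaRect((P[:,:2]*1000).astype(np.float32))
    if a<b: a,b,t=b,a,t+90
    return np.round(c,1),round(a,1),round(b,1),round((t+90)%180-90,1)
def circ(P):
    (c,r)=cv2.minEnclosingCircle((P[:,:2]*1000).astype(np.float32)); 
    A=np.c_[P[:,:2]*2000,np.ones(len(P))]; x=np.linalg.lstsq(A,((P[:,:2]*1000)**2).sum(1),rcond=None)[0]
    return np.round(c,1),round(2*r,1),"fit",x[:2].round(1),round(2*np.sqrt(x[2]+x[0]**2+x[1]**2),1)
E
python3 - <<'E'
from h import *
p,d,s=load("w1"); hsv=cv2.cvtColor(p,cv2.COLOR_RGB2HSV)
for uv in [(320,218),(345,215),(260,240),(350,160),(400,60),(300,265),(230,40),(350,245)]: print(uv,p[uv[1],uv[0]],hsv[uv[1],uv[0]],d[uv[1],uv[0]])
bam=(hsv[...,1]>95)&(hsv[...,0]<30)
b=comp(bam,(260,240)); print("oblong",rect(cast("wrist",edge(b),.01,s)))
# tin: height from depth
yy,xx=np.mgrid[:480,:640]; 
c=camera_params("wrist"); q=np.stack([xx-c["cx"],yy-c["cy"]],-1)/foc(c); th=np.linalg.norm(q,axis=-1)
k=np.tan(th)/np.maximum(th,1e-9); X=np.dstack([q*k[...,None],np.ones_like(th)])*d[...,None]
M=np.array(c["mount"]); W=Ro.from_euler("xyz",s["eef_rot"],degrees=True).as_matrix()
Z=((X@M[:3,:3].T+M[:3,3])@W.T+s["eef_pos"])[...,2]
print("z",Z[218,320],Z[160,350],Z[60,400],Z[20,220])
t=comp((Z>.027)&(Z<.045),(320,218)); print("tin",circ(cast("wrist",edge(t),.034,s)),edge(t).min(0),edge(t).max(0))
dm=comp((hsv[...,0]>95)&(hsv[...,0]<125)&(hsv[...,1]>110),(230,40)); e=edge(dm); e=e[e[:,1]>2]; print("dish rim",circ(cast("wrist",e,.014,s)))
E
```

```text
(320, 218) [166 162 155] [ 19  17 166] 0.2903669
(345, 215) [175 177 166] [ 35  16 177] 0.29043987
(260, 240) [172 130  84] [ 16 130 172] 0.3207173
(350, 160) [138 104  70] [ 15 126 138] 0.29968816
(400, 60) [194 182 169] [ 16  33 194] 0.2837891
(300, 265) [198 157 100] [ 17 126 198] 0.32874107
(230, 40) [ 73 114 142] [102 124 142] 0.27018428
(350, 245) [129 121 111] [ 17  36 129] 0.33340862
oblong (array([ 480.8, -256.1]), 147.8, 59.1, -29.0)
z 0.033977488667275374 0.010528526235810853 -0.00014565272905611715 0.007811382573489123
tin (array([ 474.7, -254.3]), 52.5, 'fit', array([ 474.7, -254.2]), np.float64(50.7)) [288 188] [352 251]
dish rim (array([ 619.1, -124.4]), 126.6, 'fit', array([ 621.7, -124.3]), np.float64(125.7))
```

Request:
carry_out(motion=[[[0.006, -0.006, 0.05], 0, 1], [[0.006, -0.006, 0.1], 0, 1], [[0.006, -0.006, 0.13], 0, 1], [[0.006, -0.006, 0.148], 0, 1], [[0.006, -0.006, 0.157], 0, 1], [[0.006, -0.006, 0.157], 0, 1], [[0.006, -0.006, 0.157], 0, 0.5], [[0.006, -0.006, 0.157], 0, 0.4], [[0.006, -0.006, 0.157], 0, 0.4], [[0.006, -0.006, 0.157], 0, 0.4], [[0.006, -0.006, 0.157], 0, 0.4]], grip_force=15)

```text
time: 2.9
eef_pos: [0.4748, -0.253, 0.012]
eef_rot: [180.0, -0.0, 19.1]
contact_force: [-1.2, -0.2, 3.7]
width: 0.58
gripper_force: 15.0
```

Request:
carry_out(motion=[[[0, 0, -0.03], 0, 0.4], [[0, 0, -0.06], 0, 0.4], [[0.045, -0.0187, -0.06], 0, 0.4], [[0.09, -0.0373, -0.06], 0, 0.4], [[0.135, -0.056, -0.06], 0, 0.4], [[0.179, -0.0745, -0.06], 0, 0.4], [[0.179, -0.0745, -0.06], 0, 0.4], [[0.179, -0.0745, -0.035], 0, 0.4], [[0.179, -0.0745, -0.015], 0, 0.4], [[0.179, -0.0745, -0.005], 0, 0.4], [[0.179, -0.0745, -0.001], 0, 0.4], [[0.179, -0.0745, 0.0005], 0, 0.4]])

```text
time: 4.4
eef_pos: [0.6197, -0.1241, 0.0114]
eef_rot: [180.0, -0.0, 19.1]
contact_force: [-0.7, 0.6, -0.3]
width: 0.582
gripper_force: 15.0
```

```bash
python3 look.py w2
```

```text
4.4 [ 0.6197 -0.1241  0.0114] [ 1.7999e+02 -2.0000e-02  1.9060e+01] [ 11.5  46.4  -6.1  96.9   7.3  37.1 -69.5] 0.5815148727906584
```

View pics/w2.png

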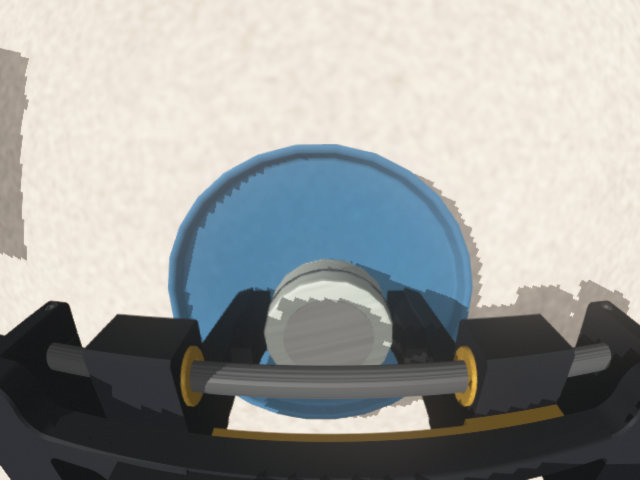

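The tin is held at (328,315) inside the dish, just above its floor. I'll lower it the last 1–2 mm, release and rise.

Request:
carry_out(motion=[[[0, 0, 0.001], 0, 0.4], [[0, 0, 0.0015], 0, 0.4], [[0, 0, 0.0015], 0, 0.62], [[0, 0, 0.0015], 0, 0.72], [[0, 0, 0.0015], 0, 0.72], [[0, 0, -0.02], 0, 0.72], [[0, 0, -0.06], 0, 0.72], [[0, 0, -0.11], 0, 0.8], [[0, 0, -0.15], 0, 0.8], [[0, 0, -0.15], 0, 0.8]])

```text
time: 5.7
eef_pos: [0.6222, -0.1243, 0.1665]
eef_rot: [179.8, -0.4, 19.1]
contact_force: [0.2, 0.3, -0.4]
width: 0.801
gripper_force: 0.0
```

Request:
carry_out(motion=[[[-0.037, -0.392, 0], 5, 0.8], [[-0.037, -0.392, 0], 11, 0.8], [[-0.037, -0.392, 0], 11, 0.8], [[-0.037, -0.392, 0], 11, 0.8], [[-0.037, -0.392, 0], 11, 0.8], [[-0.037, -0.392, 0], 11, 0.8], [[-0.037, -0.392, 0], 11, 0.8], [[-0.037, -0.392, 0], 11, 0.8], [[-0.037, -0.392, 0], 11, 0.8], [[-0.037, -0.392, 0], 11, 0.8], [[-0.037, -0.392, 0], 11, 0.8]])

```text
time: 7.08
eef_pos: [0.4569, 0.2335, 0.1612]
eef_rot: [180.0, 0.0, 8.0]
contact_force: [-0.7, -0.1, 0.0]
width: 0.805
gripper_force: 0.0
```

```bash
cat >> h.py <<'E'
def world(n):
    """per-pixel world points from the saved wrist picture"""
    p,d,s=load(n); yy,xx=np.mgrid[:480,:640]; c=camera_params("wrist")
    q=np.stack([xx-c["cx"],yy-c["cy"]],-1)/foc(c); th=np.linalg.norm(q,axis=-1)
    X=np.dstack([q*(np.tan(th)/np.maximum(th,1e-9))[...,None],np.ones_like(th)])*d[...,None]
    M=np.array(c["mount"]); W=Ro.from_euler("xyz",s["eef_rot"],degrees=True).as_matrix()
    return p,s,(X@M[:3,:3].T+M[:3,3])@W.T+s["eef_pos"]
E
python3 look.py w3
python3 - <<'E'
from h import *
p,s,P=world("w3"); hsv=cv2.cvtColor(p,cv2.COLOR_RGB2HSV)
u=project_wrist([[.459,.238,.03],[.457,.233,.01]],s); print(u.round())
Z=P[...,2]; h=edge(comp((Z>.022)&(Z<.04),u[0])); print("harm z",np.median(Z[tuple(comp((Z>.022)&(Z<.04),u[0]).T[::-1])]),rect(cast("wrist",h,.030,s)))
b=edge(comp((Z>.005)&(Z<.04),u[1])); print("sq all",rect(cast("wrist",b,.01,s)))
b=edge(comp((hsv[...,1]>95)&(hsv[...,0]<30),u[1]+[40,0]));print("sq bam",rect(cast("wrist",b,.01,s)))
E
```

```text
7.075 [0.4569 0.2335 0.1612] [179.98   0.     7.96] [ -24.3   24.    -9.7  112.     5.7   44.4 -119.2] 0.8045090756829062
[[323. 225.]
 [329. 222.]]
harm z 0.029248984612174442 (array([461.7, 244. ]), 99.4, 27.3, 4.0)
sq all (array([457.6, 239.3]), 113.6, 109.7, -12.0)
sq bam (array([459.5, 239. ]), 108.5, 108.5, -11.8)
```

View pics/w3.png

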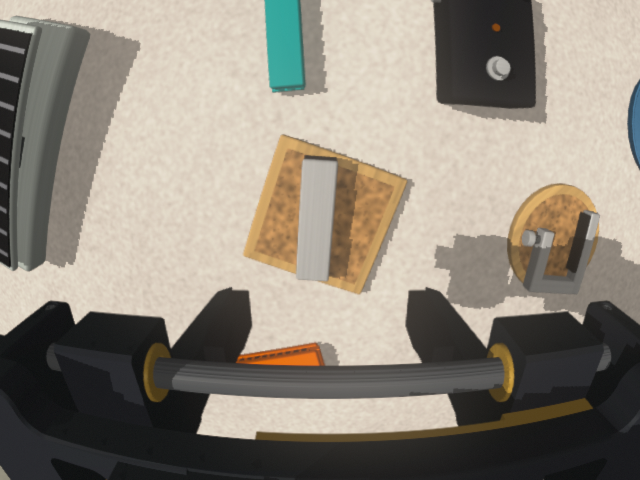

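The wrist view shows the harmonica at (317,218) on the square board (centre about (326,214)). The orange one is at (285,355), below the hand, and I'm leaving it alone. Grasping the steel one.

Request:
carry_out(motion=[[[0.006, -0.0097, 0.05], 4, 0.7], [[0.006, -0.0097, 0.1], 4, 0.7], [[0.006, -0.0097, 0.125], 4, 0.7], [[0.006, -0.0097, 0.14], 4, 0.7], [[0.006, -0.0097, 0.147], 4, 0.7], [[0.006, -0.0097, 0.147], 4, 0.7], [[0.006, -0.0097, 0.147], 4, 0.3], [[0.006, -0.0097, 0.147], 4, 0.15], [[0.006, -0.0097, 0.147], 4, 0.15], [[0.006, -0.0097, 0.147], 4, 0.15], [[0.006, -0.0097, 0.147], 4, 0.15], [[0.006, -0.0097, 0.147], 4, 0.15]], grip_force=20)

```text
time: 8.62
eef_pos: [0.4611, 0.2449, 0.0144]
eef_rot: [180.0, -0.0, 4.1]
contact_force: [-1.0, -1.4, 5.4]
width: 0.307
gripper_force: 20.0
```

Request:
carry_out(motion=[[[0, 0, -0.03], 0, 0.15], [[0, 0, -0.08], 0, 0.15], [[-0.002, 0.05, -0.08], 4, 0.15], [[-0.004, 0.11, -0.08], 9, 0.15], [[-0.006, 0.17, -0.08], 15, 0.15], [[-0.008, 0.23, -0.08], 21, 0.15], [[-0.01, 0.29, -0.08], 27, 0.15], [[-0.012, 0.35, -0.08], 33, 0.15], [[-0.014, 0.41, -0.08], 33, 0.15], [[-0.0155, 0.46, -0.08], 33, 0.15], [[-0.0167, 0.501, -0.08], 33, 0.15], [[-0.0167, 0.501, -0.08], 33, 0.15]])

```text
time: 10.12
eef_pos: [0.4789, -0.26, 0.0939]
eef_rot: [179.9, -0.0, -29.3]
contact_force: [0.2, 0.4, -1.4]
width: 0.3
gripper_force: 20.0
```

```bash
python3 look.py w4
python3 - <<'E'
from h import *
p,s,P=world("w4"); hsv=cv2.cvtColor(p,cv2.COLOR_RGB2HSV)
u=project_wrist([[.481,-.256,.01]],s);print(u)
b=comp((hsv[...,1]>95)&(hsv[...,0]<30),u[0]+[0,-60]);e=edge(b);print(e.min(0),e.max(0),rect(cast("wrist",e,.01,s)))
E
```

```text
10.125 [ 0.4789 -0.26    0.0939] [ 1.799e+02 -5.000e-02 -2.927e+01] [ 22.7  32.3   1.3 110.   -0.9  37.7 -94.7] 0.29962843835925107
[[321.77024481 248.64792269]]
[275 134] [370 291] (array([ 499.5, -267.1]), 104.6, 59.0, -29.3)
```

View pics/w4.png

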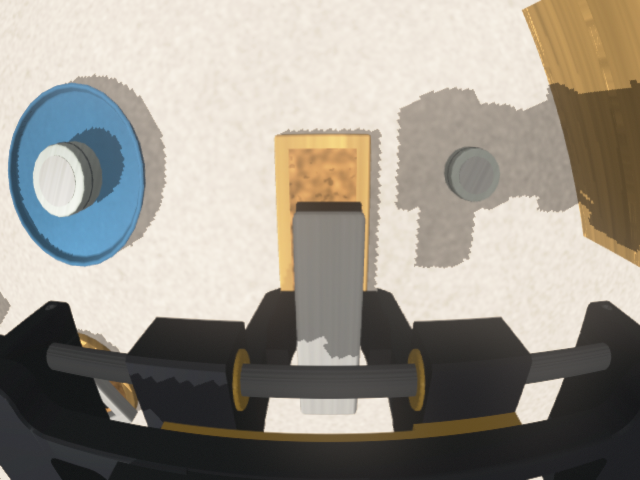

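The harmonica is held at (328,305), lined up over the oblong board, whose far end is at (325,134). The tin is in the dish at (66,180). I'll check the offset along the length from the harmonica's far edge at (330,212).

Run:
```python
from h import *
p,s,P=world("w4")
print(P[225:226,[330],2],P[206,330,2])
zt=P[225,330,2]
f=cast("wrist",[(330,212)],zt,s)[0]; g=cast("wrist",[(328,203)],zt-.02,s)[0]
a=np.radians(-29.3);x=np.array([np.cos(a),np.sin(a),0])
print(zt,[(q-s["eef_pos"])@x for q in(f,g)])
l=cast("wrist",[(295,240),(363,240)],zt,s); y=np.array([-x[1],x[0],0]); print([(q-s["eef_pos"])@y for q in l])
print(P[212,320:335:5]@x-s["eef_pos"]@x)
print(to_tool([.4804,-.2562,.09],s))
```

```text
[[0.10890806]] 0.10193547436583873
0.10890805526571291 [np.float64(0.04792060319393335), np.float64(0.046993278580760835)]
[np.float64(0.01274275687711219), np.float64(-0.012384165971516797)]
[0.04683447 0.04706392 0.04697659]
[-0.00057738 -0.00407009  0.00390193]
```

Run:
```python
from h import *
p,s,P=world("w4")
a=np.radians(-29.3);x=np.array([np.cos(a),np.sin(a),0])
for v in (400,405,408,410,412,414,416): print(v,p[v,328],P[v,328].round(4),((P[v,328]-s["eef_pos"])@x).round(4),((cast("wrist",[(328,v)],.109,s)[0]-s["eef_pos"])@x).round(4))
for v in (200,203,206,209,211,213,215): print(v,p[v,330],((P[v,330]-s["eef_pos"])@x).round(4),P[v,330,2].round(4))
```

```text
400 [208 204 196] [ 0.4434 -0.2395  0.1078] -0.0411 -0.0399
405 [207 203 195] [ 0.4407 -0.238   0.108 ] -0.0441 -0.0432
408 [207 204 196] [ 0.4391 -0.2371  0.1082] -0.0459 -0.0452
410 [207 204 196] [ 0.4385 -0.2367  0.1088] -0.0467 -0.0465
412 [208 204 196] [ 0.4367 -0.2357  0.1082] -0.0487 -0.0479
414 [210 203 191] [ 0.4355 -0.2351  0.1082] -0.0501 -0.0493
416 [236 227 216] [ 3.403e-01 -1.817e-01 -2.000e-04] -0.1592 -0.0506
200 [174 131  83] 0.032 0.0093
203 [69 58 47] 0.0489 0.0981
206 [68 58 48] 0.0486 0.1019
209 [68 58 48] 0.0474 0.1018
211 [92 84 77] 0.0467 0.102
213 [118 112 105] 0.0468 0.1056
215 [133 127 120] 0.0468 0.1089
```

Request:
carry_out(motion=[[[0.0006, -0.004, 0.03], 0, 0.15], [[0.0006, -0.004, 0.055], 0, 0.15], [[0.0006, -0.004, 0.068], 0, 0.15], [[0.0006, -0.004, 0.074], 0, 0.15], [[0.0006, -0.004, 0.077], 0, 0.15], [[0.0006, -0.004, 0.0785], 0, 0.15], [[0.0006, -0.004, 0.0785], 0, 0.15]])

```text
time: 11.05
eef_pos: [0.4826, -0.2529, 0.0161]
eef_rot: [-180.0, -0.0, -28.9]
contact_force: [0.1, 0.2, -1.2]
width: 0.301
gripper_force: 20.0
```

Request:
carry_out(motion=[[[0.0008, 0.004, 0], 0, 0.15], [[0.0008, 0.004, 0], 0, 0.15], [[0.0008, 0.004, 0.0012], 0, 0.15], [[0.0008, 0.004, 0.002], 0, 0.15], [[0.0008, 0.004, 0.002], 0, 0.15]])

```text
time: 11.68
eef_pos: [0.4812, -0.2568, 0.0144]
eef_rot: [180.0, -0.0, -28.9]
contact_force: [-2.3, 0.7, 8.5]
width: 0.305
gripper_force: 20.0
```

Request:
carry_out(motion=[[[0, 0, 0], 0, 0.4], [[0, 0, 0], 0, 0.6], [[0, 0, 0], 0, 0.6], [[0, 0, -0.02], 0, 0.6], [[0, 0, -0.06], 0, 0.6], [[0, 0, -0.11], 0, 0.6], [[0, 0, -0.15], 0, 0.6], [[0, 0, -0.15], 0, 0.6], [[0, 0, -0.15], 0, 0.6], [[0, 0, -0.15], 0, 0.6]])

```text
time: 12.92
eef_pos: [0.4803, -0.2562, 0.1627]
eef_rot: [180.0, 0.1, -28.9]
contact_force: [0.1, -0.2, -0.4]
width: 0.599
gripper_force: 0.0
```

```bash
python3 look.py w5
python3 - <<'E'
from h import *
p,s,P=world("w5"); hsv=cv2.cvtColor(p,cv2.COLOR_RGB2HSV); Z=P[...,2]
u=project_wrist([[.481,-.256,.03]],s)[0]; print(u.round())
h=comp((Z>.022)&(Z<.04),u); print("harm",rect(cast("wrist",edge(h),.030,s)),rect(P[h[:,1],h[:,0]]))
b=comp((Z>.005)&(Z<.04),u); print("all",rect(cast("wrist",edge(b),.01,s)))
b=comp((hsv[...,1]>95)&(hsv[...,0]<30),u+[0,-70]); print("bam",rect(cast("wrist",edge(b),.01,s)))
E
```

```text
12.925 [ 0.4803 -0.2562  0.1627] [ 1.7999e+02  1.3000e-01 -2.8920e+01] [ 22.3  26.2   1.4 107.9  -0.9  46.  -94.8] 0.5988547735688895
[328. 227.]
harm (array([ 481.6, -256.7]), 99.2, 26.7, -29.1) (array([ 480.9, -256.3]), 99.6, 26.9, -29.1)
all (array([ 480.9, -256.6]), 148.3, 60.2, -29.1)
bam (array([ 480.6, -256.5]), 147.6, 58.6, -29.1)
```

View pics/w5.png

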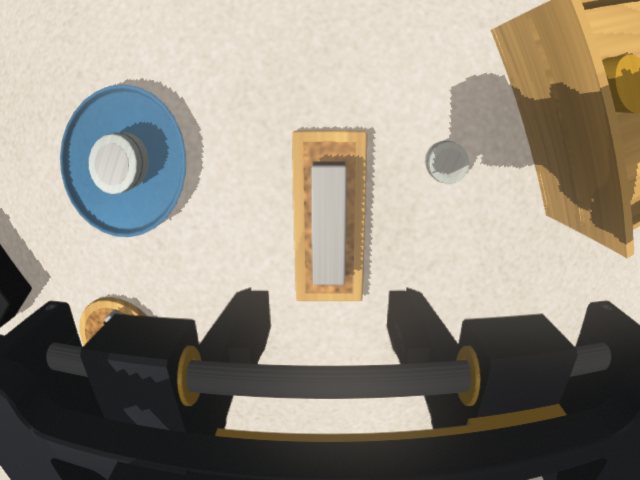

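The harmonica at (329,223) is centred and aligned on the oblong board, within 1 mm. Next is the capo.

Request:
carry_out(motion=[[[-0.034, -0.054, 0], -7, 0.5], [[-0.068, -0.108, 0], -14, 0.45], [[-0.103, -0.163, 0], -22, 0.4], [[-0.137, -0.217, 0], -29, 0.39], [[-0.137, -0.217, 0], -29, 0.39], [[-0.137, -0.217, 0], -29, 0.39], [[-0.137, -0.217, 0], -29, 0.39], [[-0.137, -0.217, 0], -29, 0.39], [[-0.137, -0.217, 0], -29, 0.39]])

```text
time: 14.1
eef_pos: [0.4662, -0.0013, 0.1636]
eef_rot: [180.0, 0.0, -0.0]
contact_force: [-0.3, -0.4, 0.6]
width: 0.385
gripper_force: 0.0
```

```bash
python3 look.py w6
python3 - <<'E'
from h import *
p,s,P=world("w6"); hsv=cv2.cvtColor(p,cv2.COLOR_RGB2HSV); Z=P[...,2]
u=project_wrist([[.471,.008,.026]],s)[0]; print(u.round())
h=comp((Z>.017)&(Z<.035),u); e=edge(h); m=np.median(Z[h[:,1],h[:,0]]);print("capo",m,rect(cast("wrist",e,m,s)),e.min(0),e.max(0))
print("poly px",cv2.approxPolyDP(e,4,True)[:,0].tolist()); q=cv2.approxPolyDP(e,4,True)[:,0]; print((cast("wrist",q,m,s)[:,:2]*1000).round(1).tolist())
b=comp((Z>.005)&(Z<.035),u); b=edge(b);print("round all",circ(cast("wrist",b,.01,s)))
b=edge(comp((hsv[...,1]>95)&(hsv[...,0]<30),u+[40,0]));print("round bam",circ(cast("wrist",b,.01,s)))
E
```

```text
14.1 [ 0.4662 -0.0013  0.1636] [ 1.7999e+02  1.0000e-02 -3.0000e-02] [  2.7  19.7  -9.6 118.4   4.8  42.2 -99.9] 0.3853559308149025
[317. 221.]
capo 0.02499662259688218 (array([464.9,  16.6]), 84.9, 78.2, 2.4) [257 173] [355 277]
poly px [[353, 174], [334, 178], [339, 258], [294, 258], [289, 206], [277, 206], [270, 214], [258, 210], [259, 227], [274, 222], [281, 277], [355, 273]]
[[507.8, -20.1], [504.6, -5.5], [439.1, -9.8], [439.1, 27.0], [482.6, 29.7], [482.7, 39.2], [476.2, 45.1], [479.6, 54.7], [465.6, 54.6], [469.7, 42.1], [422.1, 38.5], [425.8, -23.2]]
round all (array([467.3,  10.8]), 119.3, 'fit', array([470.2,  11.2]), np.float64(110.2))
round bam (array([472.4,  11.3]), 108.3, 'fit', array([477.3,  12.2]), np.float64(88.9))
```

View pics/w6.png

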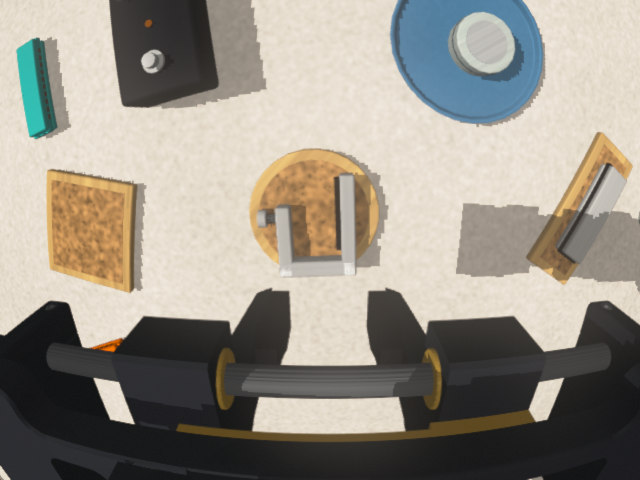

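The wrist view shows the capo with its bar at (346,215), spine at (318,267) and thumbscrew at (264,217). It has yaw about 183.5° and origin about (465, 10) mm. The pedals and the lookalikes are untouched. I'll grasp the bar at about (466.5, -14.5) mm.

Request:
carry_out(motion=[[[0, 0.013, 0.05], -3.5, 0.39], [[0, 0.013, 0.1], -3.5, 0.39], [[0, 0.013, 0.12], -3.5, 0.39], [[0, 0.013, 0.14], -3.5, 0.39], [[0, 0.013, 0.148], -3.5, 0.39], [[0, 0.013, 0.151], -3.5, 0.39], [[0, 0.013, 0.151], -3.5, 0.39], [[0, 0.013, 0.151], -3.5, 0.1], [[0, 0.013, 0.151], -3.5, 0.08], [[0, 0.013, 0.151], -3.5, 0.08], [[0, 0.013, 0.151], -3.5, 0.08], [[0, 0.013, 0.151], -3.5, 0.08]], grip_force=25)

```text
time: 15.65
eef_pos: [0.4666, -0.0136, 0.0131]
eef_rot: [180.0, -0.0, 3.6]
contact_force: [-0.6, -0.6, 5.4]
width: 0.174
gripper_force: 25.0
```

Request:
carry_out(motion=[[[0, 0, -0.03], 0, 0.08], [[0, 0, -0.06], 0, 0.08], [[0.0004, -0.045, -0.06], 4, 0.08], [[0.0008, -0.09, -0.06], 8, 0.08], [[0.001, -0.135, -0.06], 12, 0.08], [[0.0015, -0.18, -0.06], 15.6, 0.08], [[0.0019, -0.215, -0.06], 15.6, 0.08], [[0.0019, -0.23, -0.06], 15.6, 0.08], [[0.0019, -0.23, -0.06], 15.6, 0.08], [[0.0019, -0.23, -0.06], 15.6, 0.08], [[0.0019, -0.23, -0.06], 15.6, 0.08], [[0.0019, -0.23, -0.06], 15.6, 0.08]])

```text
time: 17.15
eef_pos: [0.454, 0.2153, 0.0727]
eef_rot: [180.0, -0.0, -12.1]
contact_force: [0.1, 0.4, -1.3]
width: 0.179
gripper_force: 25.0
```

```bash
python3 look.py w7
python3 - <<'E'
from h import *
p,s,P=world("w6"); hsv=cv2.cvtColor(p,cv2.COLOR_RGB2HSV)
e=edge(comp((hsv[...,1]>95)&(hsv[...,0]<30),[92,228]));print("sq w6",rect(cast("wrist",e,.01,s)))
p,s,P=world("w7")
e=edge(comp(P[...,2]>.055,(300,240)))
for uv in [(320,240),(300,300),(260,260),(328,200)]: print(uv,P[uv[1],uv[0]].round(4))
E
```

```text
17.15 [0.454  0.2153 0.0727] [179.98  -0.   -12.11] [ -27.5   31.5   -3.8  116.2    3.7   32.3 -136. ] 0.1785452218127104
sq w6 (array([459.8, 235.7]), 111.8, 109.8, 78.3)
(320, 240) [0.4902 0.2111 0.0842]
(300, 300) [0.4655 0.2251 0.0807]
(260, 260) [0.4627 0.256  0.0102]
(328, 200) [0.4898 0.2081 0.0098]
```

View pics/w7.png

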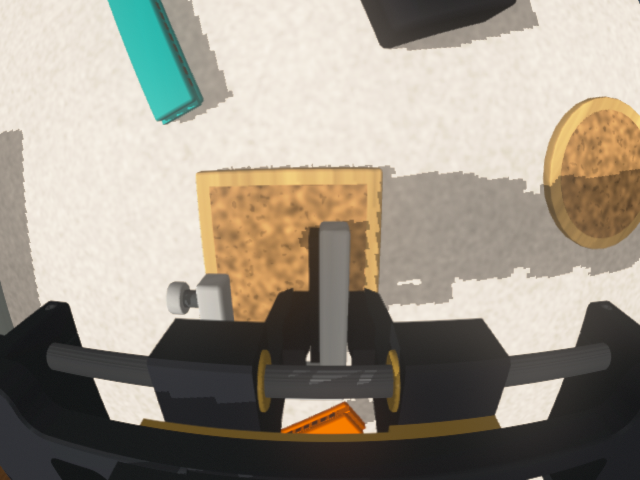

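The capo is held over the square board. Its bar is at (333,290) and its thumbscrew at (180,297); the board's far corners are at (196,172) and (382,168). I'll compute the board centre and capo offset from this settled view.

Run:
```python
from h import *
p,s,P=world("w7"); hsv=cv2.cvtColor(p,cv2.COLOR_RGB2HSV); Z=P[...,2]
b=edge(comp((hsv[...,1]>95)&(hsv[...,0]<30)&(Z<.03),(260,250))); W=cast("wrist",b,.01,s)
a=np.radians(-12.1);x=np.array([np.cos(a),np.sin(a)]);y=np.array([-x[1],x[0]])
c=W[:,:2]-s["eef_pos"][:2]; f=c@x; g=c@y
print("far edge",np.percentile(f[(g>-.02)&(g<.05)],98)); 
sel=(f>.045)&(f<.07); print("sides",g[sel].min(),g[sel].max())
for o in (.0,.045,.06): pass
for q in [(196,172),(382,168),(197,180),(380,180)]:
    w=cast("wrist",[q],.01,s)[0,:2]-s["eef_pos"][:2]; print(q,w@x,w@y)
# held capo, top surface
m=(Z>.055)&(P[...,0]>.44)
yy,xx=np.where(m&(Z<.12)&(p.min(-1)>95)); Q=P[yy,xx]; c=Q[:,:2]-s["eef_pos"][:2]
r=c@x; t=c@y
bar=(abs(t)<.02)&(r>.015); print("bar far",np.percentile(r[bar],99),"t",np.percentile(t[bar],[2,98]),"z",np.percentile(Q[bar,2],[5,50,95]))
arm=(t>.03)&(t<.08)&(r>.0); print("arm far",np.percentile(r[arm],[2,98]),"t",np.percentile(t[arm],[2,98]),"z",np.percentile(Q[arm,2],[5,50,95]))
```

```text
far edge 0.05506070977989662
sides -0.029672521546300675 0.07799805837175419
(196, 172) 0.05441013871967242 0.07774640930971843
(382, 168) 0.05521790291510857 -0.029978532910845693
(197, 180) 0.04963128009855548 0.07744758420962064
(380, 180) 0.048316178985861116 -0.029014982806046787
bar far 0.040591028967458045 t [-0.00720287  0.00352522] z [0.08282072 0.08475115 0.08578201]
arm far [0.00101232 0.01694339] t [0.04471962 0.07052064] z [0.07385332 0.08398586 0.085512  ]
```

Capo and board centres agree within 1 mm, so I'll lower straight down.

Request:
carry_out(motion=[[[0.0005, 0, 0.025], 0, 0.08], [[0.0005, 0, 0.043], 0, 0.08], [[0.0005, 0, 0.052], 0, 0.08], [[0.0005, 0, 0.056], 0, 0.08], [[0.0005, 0, 0.058], 0, 0.08], [[0.0005, 0, 0.059], 0, 0.08], [[0.0005, 0, 0.0595], 0, 0.08], [[0.0005, 0, 0.0595], 0, 0.08]])

```text
time: 18.2
eef_pos: [0.4544, 0.2161, 0.0134]
eef_rot: [-180.0, -0.0, -12.0]
contact_force: [0.7, -0.5, -1.0]
width: 0.179
gripper_force: 25.0
```

Request:
carry_out(motion=[[[0, 0, 0.0005], 0, 0.08], [[0, 0, 0.001], 0, 0.08], [[0, 0, 0.001], 0, 0.08]])

```text
time: 18.58
eef_pos: [0.4545, 0.2162, 0.0131]
eef_rot: [-180.0, -0.0, -12.0]
contact_force: [-2.9, -0.8, 12.3]
width: 0.179
gripper_force: 25.0
```

Contact made. I'll release to 0.39 (inner clearance), rise and check.

Request:
carry_out(motion=[[[0, 0, -0.0005], 0, 0.25], [[0, 0, -0.0005], 0, 0.38], [[0, 0, -0.0005], 0, 0.38], [[0, 0, -0.0005], 0, 0.38], [[0, 0, -0.02], 0, 0.38], [[0, 0, -0.06], 0, 0.38], [[0, 0, -0.11], 0, 0.38], [[0, 0, -0.15], 0, 0.38], [[0, 0, -0.15], 0, 0.38], [[0, 0, -0.15], 0, 0.38], [[0, 0, -0.15], 0, 0.38]])

```text
time: 19.95
eef_pos: [0.4534, 0.2156, 0.1609]
eef_rot: [179.9, 0.1, -12.0]
contact_force: [-0.4, 0.7, 0.6]
width: 0.379
gripper_force: 0.0
```

```bash
python3 look.py w8
python3 - <<'E'
from h import *
p,s,P=world("w8"); hsv=cv2.cvtColor(p,cv2.COLOR_RGB2HSV); Z=P[...,2]
u=project_wrist([[.459,.238,.026]],s)[0]; print(u.round())
e=edge(comp((Z>.017)&(Z<.035),u)); q=cv2.approxPolyDP(e,4,True)[:,0]; W=cast("wrist",q,.026,s)
print(q.tolist());
b=edge(comp((Z>.005)&(Z<.035)&(hsv[...,1]>60)&(hsv[...,0]<30),u+[0,-10]));B=rect(cast("wrist",b,.01,s)); print("sq",B)
a=np.radians(-12.1);x=np.array([np.cos(a),np.sin(a)]);y=np.array([-x[1],x[0]]); c=W[:,:2]*1000-B[0]
print(np.c_[c@x,c@y].round(1).tolist())
E
```

```text
19.95 [0.4534 0.2156 0.1609] [ 1.799e+02  1.100e-01 -1.203e+01] [ -26.8   22.9   -4.6  113.7    2.6   43.6 -135. ] 0.3785899431298566
[299. 226.]
[[336, 173], [317, 177], [321, 257], [274, 257], [272, 205], [260, 203], [256, 211], [239, 208], [240, 223], [258, 221], [261, 274], [336, 275]]
sq (array([459.8, 238.7]), 109.1, 108.7, 78.2)
[[41.0, -29.6], [38.0, -15.2], [-26.6, -17.9], [-26.7, 20.2], [16.3, 20.0], [18.0, 29.4], [11.6, 32.9], [14.2, 46.5], [2.0, 46.5], [3.5, 31.7], [-41.8, 31.9], [-42.3, -30.1]]
```

View pics/w8.png

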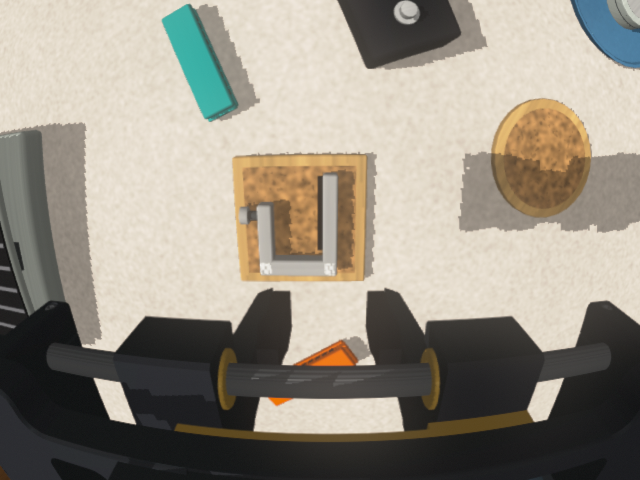

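The capo at (300,235) is centred on the square board to about 1 mm. Next I'll measure the empty round board from above, on the way to the tin.

Request:
carry_out(motion=[[[0.015, 0.052, 0], -3, 0.5], [[0.03, 0.104, 0], -6, 0.6], [[0.045, 0.155, 0], -9, 0.75], [[0.061, 0.207, 0], -12, 0.75], [[0.061, 0.207, 0], -12, 0.75], [[0.061, 0.207, 0], -12, 0.75], [[0.061, 0.207, 0], -12, 0.75], [[0.061, 0.207, 0], -12, 0.75]])

```text
time: 21.0
eef_pos: [0.4707, 0.0022, 0.1621]
eef_rot: [-180.0, 0.0, 0.1]
contact_force: [0.0, -0.4, 0.4]
width: 0.753
gripper_force: 0.0
```

```bash
python3 look.py w9
python3 - <<'E'
from h import *
p,s,P=world("w9"); hsv=cv2.cvtColor(p,cv2.COLOR_RGB2HSV); Z=P[...,2]
u=project_wrist([[.471,.01,.01],[.62,-.124,.032]],s); print(u.round())
print("round z",circ(cast("wrist",edge(comp((Z>.005)&(Z<.035),u[0])),.01,s)))
b=edge(comp((hsv[...,1]>95)&(hsv[...,0]<30),u[0]));print("round bam",circ(cast("wrist",b,.01,s)))
print("tin",circ(cast("wrist",edge(comp((Z>.026)&(Z<.04),u[1])),.032,s)))
E
```

```text
21.0 [0.4707 0.0022 0.1621] [-1.7998e+02  1.0000e-02  1.0000e-01] [ -2.6  20.   -3.7 118.2   1.9  41.9 -97.4] 0.7533642362494015
[[319. 221.]
 [492.  45.]]
round z (array([472.3,  11.2]), 109.7, 'fit', array([472.3,  11.4]), np.float64(107.9))
round bam (array([472.4,  11.4]), 108.5, 'fit', array([472.4,  11.3]), np.float64(107.2))
tin (array([ 617.3, -122.6]), 53.7, 'fit', array([ 617.5, -122.6]), np.float64(51.3))
```

Request:
carry_out(motion=[[[0.037, 0.031, 0], 0, 0.75], [[0.075, 0.063, 0], 0, 0.75], [[0.112, 0.094, 0], 0, 0.75], [[0.148, 0.126, 0], 0, 0.75], [[0.148, 0.126, 0.03], 0, 0.75], [[0.148, 0.126, 0.03], 0, 0.75], [[0.148, 0.126, 0.03], 0, 0.75], [[0.148, 0.126, 0.03], 0, 0.75]])

```text
time: 22.05
eef_pos: [0.6193, -0.1246, 0.1335]
eef_rot: [180.0, -0.1, 0.0]
contact_force: [-0.3, -0.2, -0.1]
width: 0.747
gripper_force: 0.0
```

```bash
python3 look.py w10
python3 - <<'E'
from h import *
p,s,P=world("w10"); Z=P[...,2]
u=project_wrist([[.618,-.123,.032]],s); print(u.round())
t=comp((Z>.026)&(Z<.04),u[0]);print("tin",circ(cast("wrist",edge(t),.032,s)),np.median(Z[t[:,1],t[:,0]]))
E
```

```text
22.05 [ 0.6193 -0.1246  0.1335] [ 1.8e+02 -9.0e-02  2.0e-02] [  8.1  35.9  -1.2  95.6   0.9  48.4 -83.4] 0.7465300204371689
[[326. 242.]]
tin (array([ 619.3, -124.2]), 52.4, 'fit', array([ 619.5, -124.1]), np.float64(50.7)) 0.03155851509496639
```

Request:
carry_out(motion=[[[0, 0, 0.05], 0, 0.75], [[0, 0, 0.09], 0, 0.75], [[0, 0, 0.11], 0, 0.75], [[0, 0, 0.119], 0, 0.75], [[0, 0, 0.122], 0, 0.75], [[0, 0, 0.122], 0, 0.75], [[0, 0, 0.122], 0, 0.5], [[0, 0, 0.122], 0, 0.4], [[0, 0, 0.122], 0, 0.4], [[0, 0, 0.122], 0, 0.4], [[0, 0, 0.122], 0, 0.4]], grip_force=15)

```text
time: 23.48
eef_pos: [0.6192, -0.1252, 0.0109]
eef_rot: [180.0, -0.1, -0.0]
contact_force: [-0.5, -0.5, 5.9]
width: 0.582
gripper_force: 15.0
```

Request:
carry_out(motion=[[[0, 0, -0.03], 0, 0.4], [[0, 0, -0.06], 0, 0.4], [[-0.037, -0.034, -0.06], 0, 0.4], [[-0.074, -0.068, -0.06], 0, 0.4], [[-0.11, -0.102, -0.06], 0, 0.4], [[-0.147, -0.1365, -0.06], 0, 0.4], [[-0.147, -0.1365, -0.06], 0, 0.4], [[-0.147, -0.1365, -0.035], 0, 0.4], [[-0.147, -0.1365, -0.018], 0, 0.4], [[-0.147, -0.1365, -0.009], 0, 0.4], [[-0.147, -0.1365, -0.006], 0, 0.4], [[-0.147, -0.1365, -0.005], 0, 0.4]])

```text
time: 24.98
eef_pos: [0.472, 0.0113, 0.0153]
eef_rot: [180.0, -0.0, -0.0]
contact_force: [-0.4, 0.4, -0.2]
width: 0.579
gripper_force: 15.0
```

Request:
carry_out(motion=[[[0, 0, 0.0012], 0, 0.4], [[0, 0, 0.002], 0, 0.4], [[0, 0, 0.0026], 0, 0.4], [[0, 0, 0.0026], 0, 0.4]])

```text
time: 25.48
eef_pos: [0.4719, 0.0115, 0.0129]
eef_rot: [-180.0, -0.0, -0.0]
contact_force: [-0.9, 0.5, 3.7]
width: 0.577
gripper_force: 15.0
```

Request:
carry_out(motion=[[[0, 0, 0], 0, 0.65], [[0, 0, 0], 0, 0.75], [[0, 0, 0], 0, 0.75], [[0, 0, -0.02], 0, 0.75], [[0, 0, -0.06], 0, 0.75], [[0, 0, -0.11], 0, 0.75], [[0, 0, -0.16], 0, 0.75], [[0, 0, -0.2], 0, 0.75], [[0, 0, -0.2], 0, 0.75], [[0, 0, -0.2], 0, 0.75], [[0, 0, -0.2], 0, 0.75]])

```text
time: 26.85
eef_pos: [0.4708, 0.0114, 0.2113]
eef_rot: [180.0, 0.2, -0.0]
contact_force: [-1.3, -0.8, 0.1]
width: 0.752
gripper_force: 0.0
```

```bash
python3 look.py w11
python3 - <<'E'
from h import *
p,s,P=world("w11"); hsv=cv2.cvtColor(p,cv2.COLOR_RGB2HSV); Z=P[...,2]
u=project_wrist([[.472,.011,.034]],s)[0]; print(u.round())
print("tin",circ(cast("wrist",edge(comp((Z>.026)&(Z<.04),u)),.034,s)))
b=edge(comp((hsv[...,1]>95)&(hsv[...,0]<30),u+[45,0]));print("round",circ(cast("wrist",b,.01,s)))
E
```

```text
26.85 [0.4708 0.0114 0.2113] [ 1.7998e+02  1.6000e-01 -2.0000e-02] [ -5.6  15.6  -1.5 115.8   0.5  48.8 -97.4] 0.7518546500115895
[329. 213.]
tin (array([472.,  12.]), 52.5, 'fit', array([472.1,  11.7]), np.float64(50.5))
round (array([472.3,  11.2]), 108.4, 'fit', array([472.3,  11.3]), np.float64(107.0))
```

View pics/w11.png

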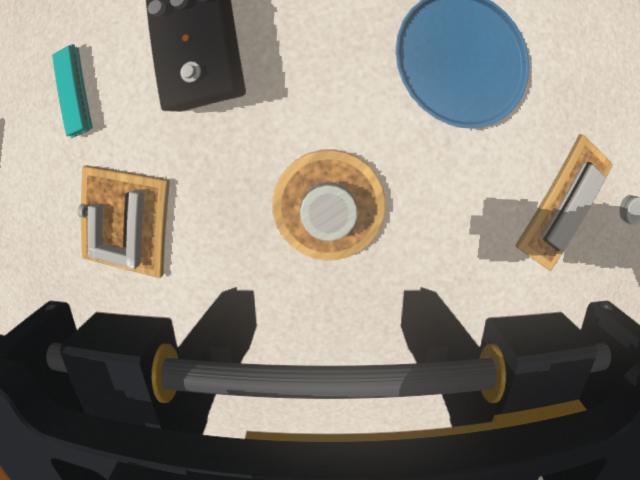

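The tin at (329,212) is centred on the round board within 1 mm. The capo at (118,225) and the harmonica at (577,207) are on their boards, the dish is empty and the distortion pedal is in place.

```bash
python3 -c "from plant import *; print(hand_in())"
```

```text
the job is handed in; nothing more can be done
None
```

The job is handed in: the tin, harmonica and capo each lie flat and centred to about 1 mm on their own boards, neither pedal was touched, and it took about 27 s of the 109 s allowed.

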